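Tune a repair bench's signal generator to its preset mark

ROBOT

A 7-joint arm with a two-finger parallel gripper is mounted at the origin on the work surface. World frame = base frame: x ahead of the robot, y to its left, z up, the work surface at z = 0. Lengths are in mm, angles in rad, forces in N, time in s.
With the tool pointing down it reaches from about 400 to 875 mm from the base axis. Payload 4.4 kg.
Tool frame: the origin (TCP) lies at the very end of the fingers, on their centre line; the grasp point (between the pads) lies 19 mm behind it; z points along the fingers, y is the direction in which the jaws open and shut (so a half turn about z gives the same grasp; the last joint's range is limited). The gripper opens to 85 mm and grips with 20 to 120 N. Pads are 22 mm wide; open, the fingers measure 114 mm over their backs; the gripper's body (76 mm by 85 mm) begins 54 mm behind the grasp point. The pads swing forward as they close: fully open they stand 13 mm farther back than shut.
Start: joints at [-1.287, 0.628, 0.038, 1.517, -0.027, 0.996, -0.02], TCP at [222.738, 610.66, 231.313] pointing down, gripper open.
Joint ranges: [-3.06, 3.06], [-0.37, 2.12], [-1.25, 1.32], [0.18, 2.47], [-1.1, 4.24], [0.23, 1.98], [-2.94, 2.94]. Speed limits (rad/s): [2.57, 2.57, 3.14, 3.14, 3.14, 3.14, 3.14].

INTERFACE

Orientations are given as a rotation vector (axis times angle).
In Python, from station import status, cams, sign_off gives the robot as it stands.
- The arm moves only by the tool drive_tool, never from a script. Its argument "series" is a list of rows, each an object with "xyz": the shift along the world's x, y, z in m, a list of three; "rot": the turn, a rotation vector about the world's x, y, z in degrees, a list of three; "hand": the closure, from 0 (fully open) to 1 (shut). In form: [{"xyz": [dx, dy, dz], "rot": [rx, ry, rz], "hand": hand}, ...]. A call has 1 to 12 rows; each row shifts and turns the commanded pose from where the row before left it; what a row does not reach is not made up. A row lasts 1/8 s, in which the tool goes at most 62.5 mm and 10.7 degrees, less where a joint would pass 70% of its speed; a pose out of reach is approached as far as the arm can. A call is refused whole if a number of a shift passes 0.0625 or a number of a turn 10.7, either way. A call with a gripper value outside its range is refused whole. The fingers move at their own pace and stop on an object; "squeeze" is the grip in N (left out, the last holds). Time passes only in rows, so rows that do not move let the fingers close. It gives the time, the measured TCP pose, the force and the opening at its end, in the units of the state.
- status.sense(): the state, without advancing time (a new reading comes with each control period).
- cams.capture(name): name is "scene" or "top" or "wrist"; returns a dict with "frame" (384x512x3 uint8, red, green, blue), "range_z" (384x512 float32, mm along the optical axis (not along the pixel's ray), 0 where there is no reading), "fx", "fy", "cx", "cy" (pixels), "rvec" (rotation vector, rad) and "tvec" (3), from world to camera coordinates, as OpenCV has them. Camera axes: x right, y down, z forward; pixel columns grow to the right and rows downward; lengths in mm; the calibration is good to about 2 mm. A picture is of the moment at which its call begins.
- sign_off(): hands the job in, once; it reports no verdict.
Trained networks look in a picture, given as the dict that the camera call returned (one of the last four; its "shot" number tells which), for a name from the list of things; names that differ only in an ending like _2 or _b are one class to them, and where a whole thing is asked for, a point or a joint stands for the part that bears it (a point fixed in the world has none). Each returns a list of dicts, best first, with "score" (0 to 1); they miss things now and then, are a little off and sometimes report something else, mostly with a low value. They report only what shows in the picture. A call takes as long as a camera call.
- cams.find_in(picture, name): "rect" ([left, top, right, bottom] in pixels, round what is visible of it).
- cams.trace(picture, name): "mask" (384x512 bool, what is visible of it) and "rect" ([left, top, right, bottom] in pixels, round what is visible of it).
The state is a dict: "clock": time; "joints": joint angles; "dq": joint speeds; "tau": joint torques, N m; "tool_pos": TCP position; "eef_rot": TCP orientation; "force": force on the tool from outside, world axes, zero at the start; "wrist_torque": the same for the moment, N m; "grip_width": finger opening in mm.
Only numpy, scipy, OpenCV 4.12 (cv2) and the standard library are available. Lean on these libraries where they do the work, as an engineer would, in place of code of your own. Each camera call takes 0.05 s, during which the arm holds its last target.

TASK

On the low signal generator console, tune the two-tier knob to its preset: first turn the wide outer (coarse) knob until its white line points at the white mark on the disc round it, then turn the slim inner (fine) knob on top until its white line points at the same mark, leaving the coarse knob set. Leave the console's single plain knob as it is, and let go at the end.

Things in the scene. Friction and masses are not known exactly. Their poses are not given: they have to be found in the camera images.
- coarse_top (a point): Wide outer (coarse) knob: black fluted cylinder, 56 mm across, 36 mm tall, upright on the top panel (55 mm above the table) of a low grey console. Point: on its axis at its top face; z up, x outwards along its white line. Turns about z, up to 1.6 rad either side of the console's far side, friction 0.06 N m. Grip at any yaw, pads' centre 7 mm below the point; turns up to 1.4 rad, one grasp.
- fine_top (a point): Slim inner (fine) knob: black fluted cylinder, 24 mm across, 34 mm tall, standing on the coarse knob, same axis. Point: on the axis at its top face; z up, x outwards along its white line. Turns on its own, up to 1.6 rad either side of the console's far side, friction 0.03 N m. Grip at any yaw, pads' centre 11 mm below the point, fingertips clear of the coarse knob; turns up to 1.4 rad, one grasp.
- index_mark (a point): Preset mark: white bar 17 x 6 mm on the fixed dark steel disc (96 mm across, rising 4 mm over the panel, the bar 5.5 mm) round the coarse knob's foot. Point: on the knobs' common axis at the disc's top, 59 mm above the table; z up, x outwards along the mark. A knob is set when its x axis points the same way as this one. Both knobs stay where they are left.
- level (a joint): Single plain black knob, 36 mm across, 24 mm tall, on the same panel; its axis is 135 mm from the coaxial pair's, towards the console's right as the robot sees it. Value in rad, 0 as found. To be left alone.

How it is judged (in metres and radians):
On the way, in this order (a step that is already met when the one before it is completed fails the run):
1. the coarse knob's line points at the mark (angle between the x axis of coarse_top and the x axis of index_mark, either way round below 0.21 rad), for 0.2 s.
2. then the fine knob's line points at the mark, the coarse knob still set (angle between the x axis of each of coarse_top, fine_top and the x axis of index_mark, either way round below 0.21 rad), for 0.2 s.
At the end, for the whole second after the job is handed in: The white lines of the coarse and of the fine knob both point at the white mark, each within 12 degrees, and stay so; the single plain knob is still within 0.2 rad of where it was (all of step 2); the robot touches nothing.
It fails at once if the single plain knob is turned by more than 0.2 rad (value of joint level above 0.2 rad or value of joint level below -0.2 rad).
It also fails if it takes over 45 s, if anything falls off the work surface, if the arm or the gripper's body presses on something with over 40 N, if the wrist force passes 120 N, or if a joint passes its speed limit or range.

## Working session

There is one attempt and no reset: what is moved stays moved. The work goes in short steps, Python scripts to look and compute and a tool call to move; the robot and the scene stay as the last step left them, time stands still between calls to the robot, and variables do not carry over. Pictures are saved under pics/ and viewed, and the job is handed in when it is done.

Besides the shell and the picture viewer there is one more tool, called after "Emit:" in YAML: its name, and indented under it one key for each argument. drive_tool: Moves the arm, as the interface text tells. Its arguments: {"type":"object","properties":{"series":{"type":"array","items":{"type":"object","properties":{"xyz":{"type":"array","items":{"type":"number"}},"rot":{"type":"array","items":{"type":"number"}},"hand":{"type":"number"}}}},"squeeze":{"type":"number"}},"required":["series"]}

```bash
mkdir -p pics; python3 - <<'E'
from station import status,cams
import cv2
s=status.sense();print({k:s[k] for k in('clock','tool_pos','eef_rot','grip_width','force')})
for n in('top','scene'):
    c=cams.capture(n);cv2.imwrite(f'pics/{n}0.png',c['frame'][:,:,::-1]);print(n,c['fx'],c['rvec'],c['tvec'])
    for k in('coarse_top','fine_top','index_mark','level'):
        print(k,[(d['score'],d['rect']) for d in cams.find_in(c,k)[:2]])
E
```

```text
{'clock': 0.0, 'tool_pos': array([222.5239667 , 610.06153249, 230.38217618]), 'eef_rot': array([-5.46692211e-01, -3.09334186e+00,  2.95882516e-03]), 'grip_width': 85.62243672711608, 'force': array([ 0.03458412,  0.02424971, -0.23296268])}
top 446.7493151942004 [ 2.16779781 -2.18514049  0.13339831] [ 22.12646917 589.01471733 718.4640554 ]
coarse_top [(0.86, [291.1, 233.3, 332.6, 271.8])]
fine_top [(0.62, [304.7, 247.3, 322.6, 259.2])]
index_mark [(0.77, [278.1, 225.5, 339.5, 282.2])]
level [(0.8, [382.8, 225.6, 405.8, 249.4])]
scene 403.5000973347295 [ 1.15603971  2.34464818 -1.00192606] [ 337.5065504  -238.0217441  1073.97327138]
coarse_top [(0.7, [231.7, 151.9, 256.1, 180.5])]
fine_top [(0.75, [236.9, 141.9, 250.4, 161.2])]
index_mark [(0.69, [222.8, 162.6, 269.6, 187.3])]
level [(0.87, [179.4, 138.9, 200.6, 154.5])]
```

```bash
python3 - <<'E'
import cv2,numpy as np
a=cv2.imread('pics/top0.png');b=cv2.imread('pics/scene0.png')
cv2.imwrite('pics/top_full.png',a)
cv2.imwrite('pics/topc.png',cv2.resize(a[205:300,260:420],None,fx=5,fy=5,interpolation=cv2.INTER_CUBIC))
cv2.imwrite('pics/scenec.png',cv2.resize(b[120:200,160:290],None,fx=6,fy=6,interpolation=cv2.INTER_CUBIC))
E
```

```text
(no output)
```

View pics/top0.png

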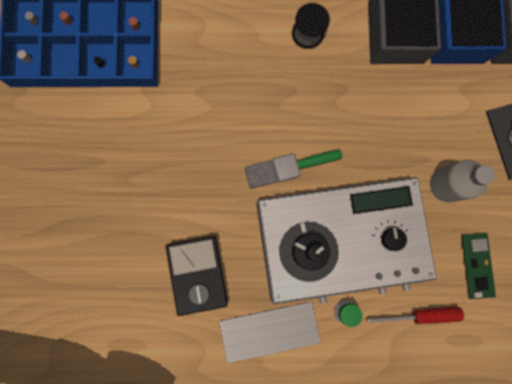

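View pics/topc.png

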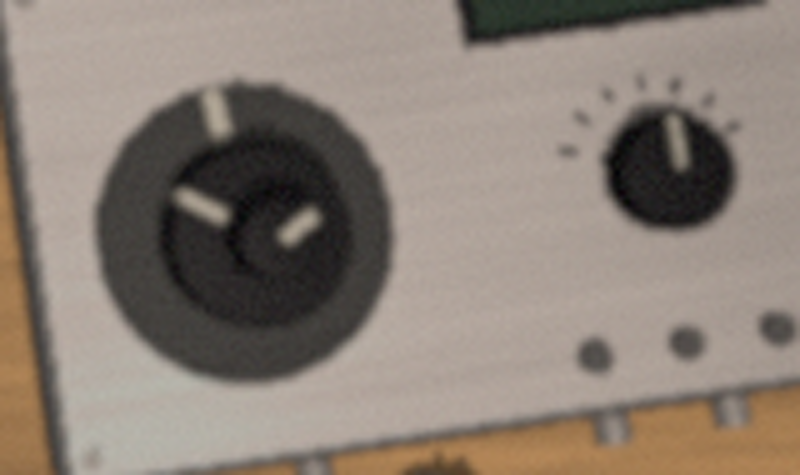

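View pics/scenec.png

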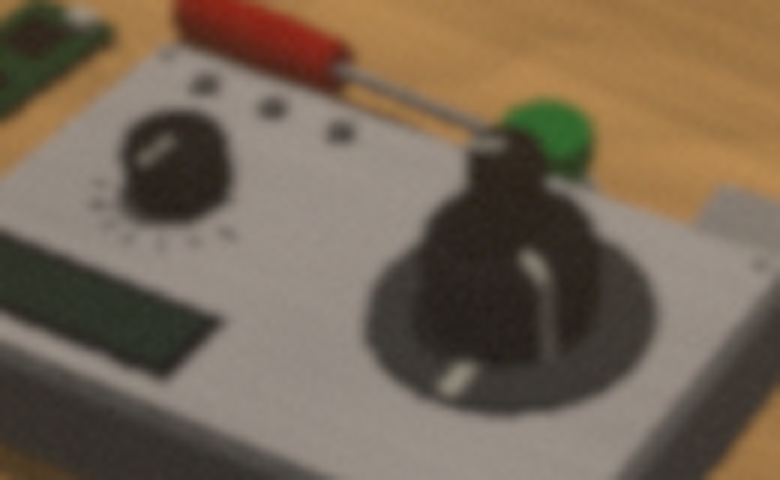

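The top picture shows the console with the disc around (309,251). The mark is at about (303,227), the coarse line runs from about (296,243) to (305,248), and the fine line from (317,253) to (324,248). The plain knob is at (394,238).

```bash
cat > h.py <<'E'
import numpy as np,cv2
def bp(c,u,v,z):
    R=cv2.Rodrigues(np.array(c['rvec'],float))[0];t=np.array(c['tvec'],float).ravel()
    d=R.T@np.array([(u-c['cx'])/c['fx'],(v-c['cy'])/c['fy'],1]);o=-R.T@t
    return (o+d*(z-o[2])/d[2])
def pj(c,P):
    return cv2.projectPoints(np.array(P,float).reshape(-1,3),np.array(c['rvec'],float),np.array(c['tvec'],float),np.array([[c['fx'],0,c['cx']],[0,c['fy'],c['cy']],[0,0,1.]]),None)[0].reshape(-1,2)
def rectify(c,z,x0,y0,half=60,s=5):
    # image: up = +x, left = +y, s px per mm, centred x0,y0
    n=2*half*s
    src=np.float32([pj(c,[[x0+a,y0+b,z]])[0] for a,b in((half,half),(half,-half),(-half,-half),(-half,half))])
    dst=np.float32([[0,0],[n,0],[n,n],[0,n]])
    return cv2.warpPerspective(c['frame'],cv2.getPerspectiveTransform(src,dst),(n,n),flags=cv2.INTER_CUBIC)
E
python3 - <<'E'
from h import *
from station import cams
c=cams.capture('top')
for k,z in(('index_mark',59),('coarse_top',91),('fine_top',125)):
    d=cams.trace(c,k)
    for e in d[:1]:
        m=e['mask'];ys,xs=np.nonzero(m);cen=cv2.minEnclosingCircle(np.stack([xs,ys],1).astype(np.float32))
        print(k,e['score'],m.sum(),cen,bp(c,*cen[0],z))
f=lambda u,v:((u+.5)/5-.5+260,(v+.5)/5-.5+205)
P={k:bp(c,*f(*p),z)[:2] for k,p,z in(('mo',(209,92),60),('mi',(223,137),60),('co',(178,191),91),('ci',(228,219),91),('fo',(320,214),125),('fi',(284,244),125))}
for k in P:print(k,P[k])
for a,b in(('mo','mi'),('co','ci'),('fo','fi')):
    d=P[a]-P[b];print(a,np.hypot(*d),np.degrees(np.arctan2(d[1],d[0])))
R=cv2.Rodrigues(np.array(c['rvec']))[0];print(-R.T@c['tvec'])
dep=c['range_z']
u,v=np.meshgrid(np.arange(512),np.arange(384))
def w(mask):
    z=dep[mask];X=np.stack([(u[mask]-c['cx'])/c['fx']*z,(v[mask]-c['cy'])/c['fy']*z,z],1)
    return (X-np.array(c['tvec']).ravel())@R
box=(abs(u-310)<40)&(abs(v-251)<40)&(dep>0)
W=w(box)
for lo,hi in((55.5,66),(82,98),(118,135)):
    s=W[(W[:,2]>lo)&(W[:,2]<hi)];print(lo,len(s),np.median(s,0),s.min(0),s.max(0))
E
```

```text
index_mark 0.84 1708 ((308.39349365234375, 250.8977508544922), 30.45277214050293) [490.85602201 -81.95286897  59.        ]
coarse_top 0.64 882 ((310.8630065917969, 251.23287963867188), 19.72503662109375) [491.23033322 -80.64747054  91.        ]
fine_top 0.81 292 ((314.5, 252.0), 9.962529182434082) [491.07978529 -80.33142488 125.        ]
mo [535.30922373 -71.60922707]
mi [520.909757   -75.78064345]
co [504.20855188 -57.00089251]
ci [495.59198122 -72.09775926]
fo [497.56522333 -93.72647392]
fi [489.0453668  -83.03854585]
mo 14.991509485073538 16.155901828494784
co 17.38276950902976 60.28433905195863
fo 13.668202577343141 -51.439982173686644
[511.35866949  31.42962974 775.33412557]
55.5 3302 [493.48472922 -79.74720535  57.83038861] [ 428.76982107 -149.90464142   55.50010829] [553.53714889 -21.87490435  65.83519715]
82 805 [491.71417622 -78.41806657  91.31721397] [ 462.54926611 -110.6717436    83.10734539] [519.00973679 -53.98709623  96.94098353]
118 237 [491.08003797 -82.25351918 125.13939931] [479.35339535 -94.86255905 118.01442728] [502.57845364 -69.9350998  128.5985238 ]
```

Emit:
drive_tool:
  series:
    - {"xyz":[0.03,-0.047,0],"rot":[0,0,-5],"hand":0}
    - {"xyz":[0.03,-0.047,0],"rot":[0,0,-5],"hand":0}
    - {"xyz":[0.03,-0.047,0],"rot":[0,0,-5],"hand":0}
    - {"xyz":[0.03,-0.047,0],"rot":[0,0,-5],"hand":0}
    - {"xyz":[0.03,-0.047,0],"rot":[0,0,-5],"hand":0}
    - {"xyz":[0.03,-0.047,0],"rot":[0,0,-5],"hand":0}
  squeeze: 40

```text
clock: 1.45
tool_pos: [403.7, 327.3, 231.7]
eef_rot: [1.332, 2.845, 0.002]
force: [1.2, -0.0, 0.2]
grip_width: 85.0
```

Emit:
drive_tool:
  series:
    - {"xyz":[0.011,-0.051,0],"rot":[0,0,-3.5],"hand":0}
    - {"xyz":[0.011,-0.051,0],"rot":[0,0,-3.5],"hand":0}
    - {"xyz":[0.011,-0.051,0],"rot":[0,0,-3.5],"hand":0}
    - {"xyz":[0.011,-0.051,0],"rot":[0,0,-3.5],"hand":0}
    - {"xyz":[0.011,-0.051,0],"rot":[0,0,-3.5],"hand":0}
    - {"xyz":[0.011,-0.051,0],"rot":[0,0,-3.5],"hand":0}
    - {"xyz":[0.011,-0.051,0],"rot":[0,0,-3.5],"hand":0}
    - {"xyz":[0,0,0],"rot":[0,0,-3.5],"hand":0}
    - {"xyz":[0,0,0],"rot":[0,0,0],"hand":0}

```text
clock: 2.58
tool_pos: [479.8, -28.7, 231.4]
eef_rot: [1.979, 2.44, 0.0]
force: [0.8, 0.5, -0.7]
grip_width: 85.3
```

```bash
cat > look.py <<'E'
import sys
from h import *
from station import cams,status
tag=sys.argv[1]
s=status.sense();print({k:s[k] for k in('clock','tool_pos','eef_rot','grip_width','force','joints')})
Rm=cv2.Rodrigues(np.array(s['eef_rot']))[0];print('jaw deg',np.degrees(np.arctan2(Rm[1,1],Rm[0,1])),'z',Rm[:,2])
for n in sys.argv[2:]:
    c=cams.capture(n);cv2.imwrite(f'pics/{n}_{tag}.png',c['frame'][:,:,::-1])
    ims=[rectify(c,z,491,-81,50,5)[:,:,::-1] for z in(60,91,125)]
    cv2.imwrite(f'pics/{n}_{tag}_r.png',np.hstack([cv2.resize(i,(266,266),interpolation=cv2.INTER_AREA) for i in ims]))
    for z,i in zip((60,91,125),ims):cv2.imwrite(f'pics/{n}_{tag}_{z}.png',i)
E
python3 look.py a wrist top
```

```text
{'clock': 2.575, 'tool_pos': array([479.78456492, -28.73755559, 231.38145129]), 'eef_rot': array([1.97859168e+00, 2.44023388e+00, 2.97583677e-04]), 'grip_width': 85.31096586894608, 'force': array([ 0.82657675,  0.48717986, -0.6589686 ]), 'joints': array([-0.2625024 ,  0.40847525,  0.36613931,  1.98289904, -0.20281755,
        0.7848715 ,  0.42849652])}
jaw deg 11.928303326958362 z [ 1.23998479e-04  1.43357156e-04 -9.99999982e-01]
```

```bash
ls pics; python3 -c "
import cv2,numpy as np
a=cv2.imread('pics/wrist_a.png');b=cv2.imread('pics/top_a.png')
cv2.imwrite('pics/ab.png',np.hstack([a[:,:],b])[:, :] if 0 else cv2.resize(np.hstack([a,b]),(800,300)))"
```

```text
scene0.png
scenec.png
top0.png
top_a.png
top_a_125.png
top_a_60.png
top_a_91.png
top_a_r.png
top_full.png
topc.png
wrist_a.png
wrist_a_125.png
wrist_a_60.png
wrist_a_91.png
wrist_a_r.png
```

View pics/ab.png

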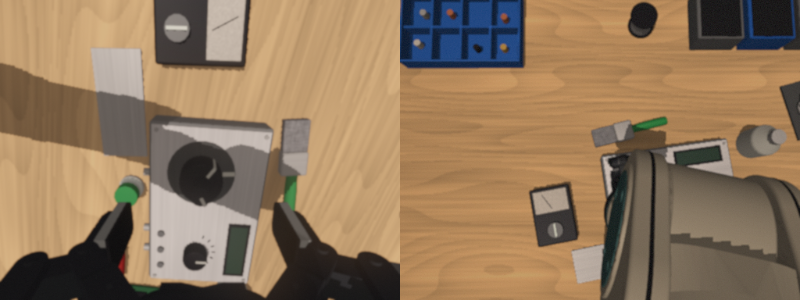

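View pics/wrist_a_r.png

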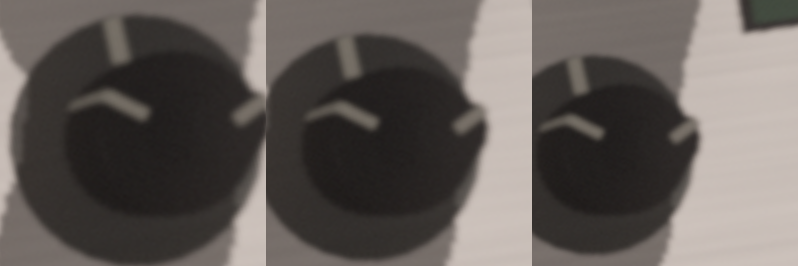

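```bash
python3 - <<'E'
import cv2,numpy as np
# white-line segmentation + PCA direction in the rectified planes
for z in(60,91,125):
    im=cv2.imread(f'pics/wrist_a_{z}.png');g=cv2.cvtColor(im,cv2.COLOR_BGR2GRAY)
    bg=cv2.medianBlur(g,91); m=((g.astype(int)-bg)>35).astype(np.uint8)
    n,l,st,ce=cv2.connectedComponentsWithStats(m)
    for i in range(1,n):
        if 300<st[i,4]<6000:
            ys,xs=np.nonzero(l==i);P=np.stack([-(ys-250)/5,-(xs-250)/5],1) # x(up), y(left)
            u,s,v=np.linalg.svd(P-P.mean(0),full_matrices=False);d=v[0]*np.sign(v[0]@P.mean(0))
            print(z,st[i],'mean',P.mean(0).round(1),'dir',np.degrees(np.arctan2(d[1],d[0])).round(1),'bearing',np.degrees(np.arctan2(*P.mean(0)[::-1])).round(1), s/np.sqrt(len(P)))
E
```

```text
60 [ 207   68   35   50 1319] mean [31.1  5.4] dir 12.4 bearing 9.9 [2.53799107 1.68334257]
60 [462 132  34  38 474] mean [ 19.4 -45.2] dir -140.6 bearing -66.7 [2.44206746 0.66675826]
60 [ 160  171  121   55 2748] mean [10.9  4. ] dir 70.0 bearing 20.2 [6.13916748 1.63624454]
60 [439 198  42  36 935] mean [  7.  -41.6] dir -52.8 bearing -80.4 [2.26813864 1.34436855]
91 [ 144   98   33   48 1170] mean [25.4 18.3] dir 13.0 bearing 35.7 [2.41556672 1.56379194]
91 [ 102  193  109   50 2287] mean [ 6.9 17. ] dir 70.1 bearing 67.9 [5.51484956 1.49941996]
91 [353 219  32  31 684] mean [  3.2 -23.7] dir -46.2 bearing -82.3 [1.74110976 1.26020739]
125 [ 75 132  29  44 977] mean [19.1 32.4] dir 12.8 bearing 59.4 [2.26984386 1.38697288]
125 [  39  218   96   43 1785] mean [ 2.6 31.2] dir 70.1 bearing 85.3 [4.84287074 1.31891492]
125 [260 240  28  28 546] mean [-0.7 -4.7] dir -45.0 bearing -98.0 [1.56422233 1.12320294]
```

View pics/wrist_a_91.png

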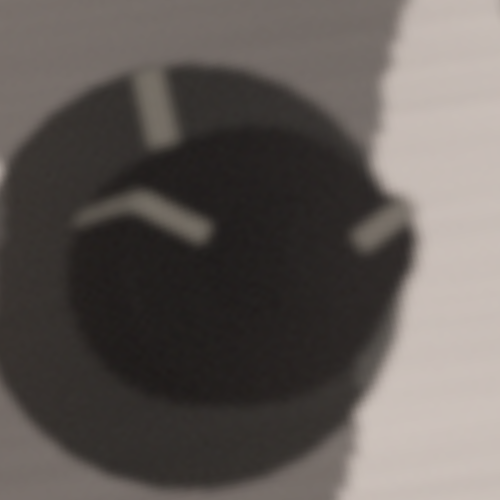

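View pics/wrist_a_125.png

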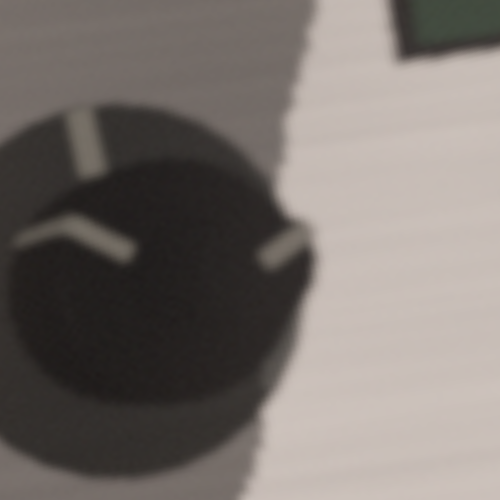

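The rectified views put the mark at about 14°, the coarse line at about 61° and the fine line at about −52°. So coarse needs about −47° and fine about +66°. The axis is at about (491, −81.5).

Emit:
drive_tool:
  series:
    - {"xyz":[0.0055,-0.0265,0],"rot":[0,0,0],"hand":0}
    - {"xyz":[0.0055,-0.0265,0],"rot":[0,0,0],"hand":0}
    - {"xyz":[0,0,-0.045],"rot":[0,0,0],"hand":0}
    - {"xyz":[0,0,-0.045],"rot":[0,0,0],"hand":0}
    - {"xyz":[0,0,0],"rot":[0,0,0],"hand":0}
    - {"xyz":[0,0,0],"rot":[0,0,0],"hand":0}

```text
clock: 3.42
tool_pos: [491.7, -81.0, 142.5]
eef_rot: [1.975, 2.441, 0.001]
force: [0.4, 0.1, 0.7]
grip_width: 85.5
```

```bash
python3 look.py b wrist scene
```

```text
{'clock': 3.425, 'tool_pos': array([491.68721002, -81.04440274, 142.4705306 ]), 'eef_rot': array([1.97549655e+00, 2.44100470e+00, 1.48735495e-03]), 'grip_width': 85.47568085500268, 'force': array([0.4047788 , 0.14968109, 0.7283882 ]), 'joints': array([-0.09692227,  0.56548136,  0.29889481,  2.03019556, -0.29045461,
        0.58407682,  0.61173288])}
jaw deg 12.033770468593048 z [ 1.64918419e-03 -1.16038204e-04 -9.99998633e-01]
```

View pics/wrist_b.png

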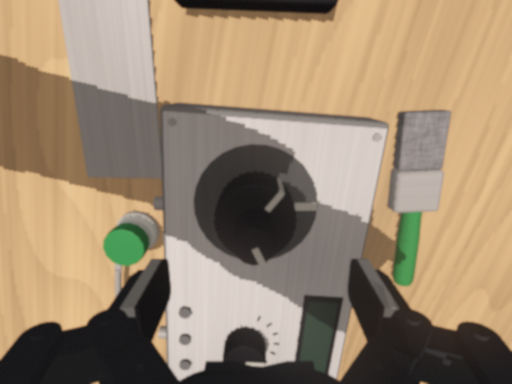

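View pics/scene_b.png

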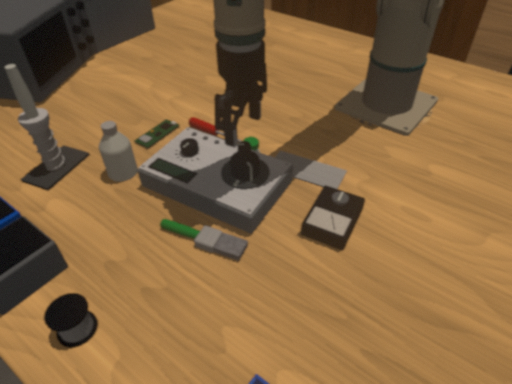

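The wrist view shows the coaxial knobs ahead of the fingertips, with the fine line at (258,256), the coarse line at (275,200) and the mark at (305,207). I'll check the axis estimate by projection.

```bash
python3 - <<'E'
from h import *
from station import cams
out=[]
for n in('wrist','scene'):
    c=cams.capture(n);im=c['frame'][:,:,::-1].copy()
    A=np.linspace(0,2*np.pi,60)
    for z,r,col in((59,48,(0,255,0)),(91,28,(0,0,255)),(125,12,(255,0,0))):
        p=pj(c,[[491+r*np.cos(a),-81.5+r*np.sin(a),z] for a in A]);cv2.polylines(im,[np.round(p*8).astype(np.int32)],True,col,1,cv2.LINE_AA,3)
        for ang in (14,61,-52): 
            pass
    for ang,r0,r1,z,in((14,31,48,60.5),(61,8,28,91),(-52,4,12,125)):
        p=pj(c,[[491+r*np.cos(np.radians(ang)),-81.5+r*np.sin(np.radians(ang)),z] for r in(r0,r1)]);cv2.line(im,*[tuple(int(v) for v in np.round(q)) for q in p],(0,255,255),1)
    out.append(cv2.resize(im[120:290,150:350] if n=='wrist' else im[120:220,130:330],None,fx=4 if n=='wrist' else 4,fy=4,interpolation=cv2.INTER_CUBIC))
    cv2.imwrite(f'pics/ov_{n}.png',out[-1][:600,:800])
E
```

```text
(no output)
```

View pics/ov_wrist.png

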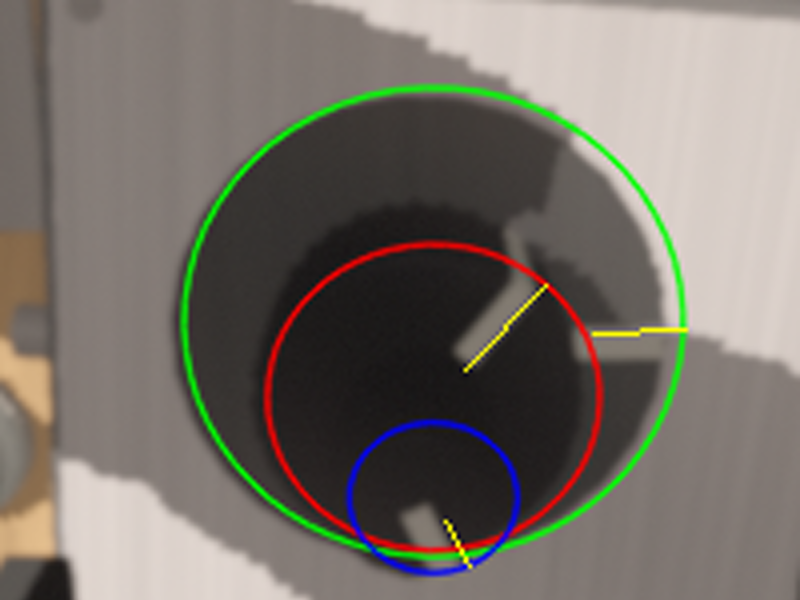

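View pics/ov_scene.png

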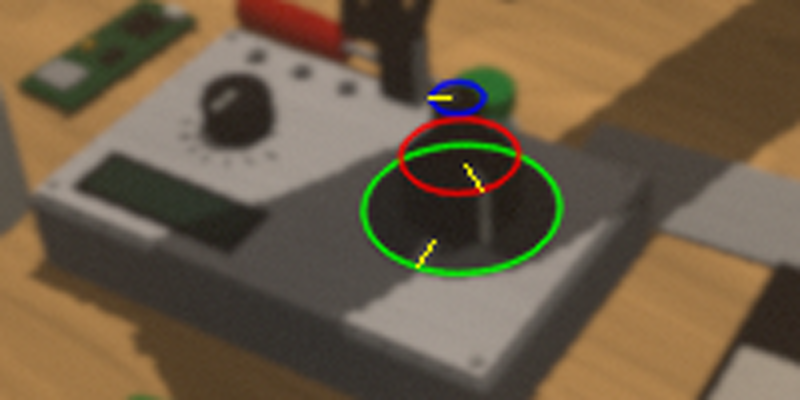

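Emit:
drive_tool:
  series:
    - {"xyz":[-0.002,-0.0005,-0.03],"rot":[0,0,0],"hand":0}
    - {"xyz":[0,0,-0.03],"rot":[0,0,0],"hand":0}
    - {"xyz":[0,0,-0.017],"rot":[0,0,0],"hand":0}
    - {"xyz":[0,0,0],"rot":[0,0,0],"hand":0}
    - {"xyz":[0,0,0],"rot":[0,0,0],"hand":0.2}
    - {"xyz":[0,0,0],"rot":[0,0,0],"hand":0.2}
    - {"xyz":[0,0,0],"rot":[0,0,0],"hand":0.28}
    - {"xyz":[0,0,0],"rot":[0,0,0],"hand":0.28}

```text
clock: 4.62
tool_pos: [488.9, -81.8, 64.6]
eef_rot: [1.978, 2.44, 0.001]
force: [0.5, -0.1, -0.8]
grip_width: 61.3
```

```bash
python3 look.py c wrist scene; python3 -c "
import cv2,numpy as np
a=cv2.imread('pics/wrist_c.png');b=cv2.imread('pics/scene_c.png')
cv2.imwrite('pics/c.png',np.hstack([cv2.resize(a,(400,300)),cv2.resize(b[90:210,160:320],(400,300))]))"
```

```text
{'clock': 4.625, 'tool_pos': array([488.93236236, -81.82141174,  64.63294925]), 'eef_rot': array([1.97760902e+00, 2.44044879e+00, 5.53481750e-04]), 'grip_width': 61.334457922411666, 'force': array([ 0.50255803, -0.06949287, -0.77017634]), 'joints': array([-0.03205366,  0.69690223,  0.21100411,  2.08239628, -0.35675332,
        0.39531532,  0.67070567])}
jaw deg 11.961088936333837 z [ 5.77564901e-04 -1.44375702e-05 -9.99999833e-01]
```

View pics/c.png

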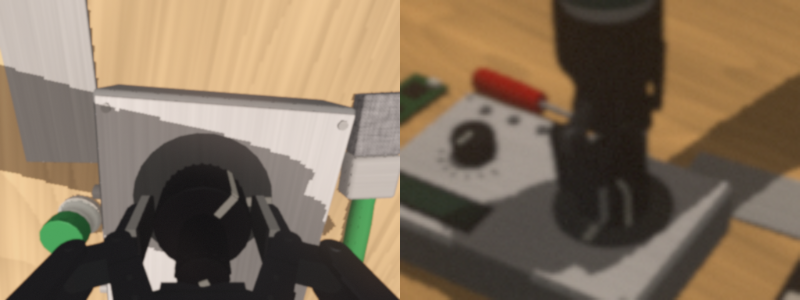

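The jaws straddle the coarse knob with 61 mm of opening and no contact force, so I'm closing.

Emit:
drive_tool:
  series:
    - {"xyz":[0,0,0],"rot":[0,0,0],"hand":0.4}
    - {"xyz":[0,0,0],"rot":[0,0,0],"hand":0.5}
    - {"xyz":[0,0,0],"rot":[0,0,0],"hand":0.5}
    - {"xyz":[0,0,0],"rot":[0,0,0],"hand":0.5}
  squeeze: 40

```text
clock: 5.22
tool_pos: [489.0, -81.8, 64.7]
eef_rot: [1.978, 2.44, 0.001]
force: [-0.5, 0.3, 4.5]
grip_width: 55.0
```

Emit:
drive_tool:
  series:
    - {"xyz":[0,0,0],"rot":[0,0,-6],"hand":0.5}
    - {"xyz":[0,0,0],"rot":[0,0,-6],"hand":0.5}
    - {"xyz":[0,0,0],"rot":[0,0,-6],"hand":0.5}
    - {"xyz":[0,0,0],"rot":[0,0,-6],"hand":0.5}
    - {"xyz":[0,0,0],"rot":[0,0,-6],"hand":0.5}
    - {"xyz":[0,0,0],"rot":[0,0,-6],"hand":0.5}
    - {"xyz":[0,0,0],"rot":[0,0,-6],"hand":0.5}
    - {"xyz":[0,0,0],"rot":[0,0,-5],"hand":0.5}
    - {"xyz":[0,0,0],"rot":[0,0,0],"hand":0.5}
    - {"xyz":[0,0,0],"rot":[0,0,0],"hand":0.5}

```text
clock: 6.48
tool_pos: [490.5, -82.2, 64.8]
eef_rot: [2.784, 1.451, 0.004]
force: [4.5, 0.4, 2.4]
grip_width: 54.9
```

```bash
python3 look.py d wrist scene; python3 -c "
import cv2,numpy as np
a=cv2.imread('pics/wrist_d.png');b=cv2.imread('pics/scene_d.png')
cv2.imwrite('pics/d.png',np.hstack([cv2.resize(a,(400,300)),cv2.resize(b[90:210,160:320],(400,300))]))"
```

```text
{'clock': 6.475, 'tool_pos': array([490.51686792, -82.15654387,  64.75267125]), 'eef_rot': array([2.78408128, 1.45059047, 0.00393263]), 'grip_width': 54.913536112064634, 'force': array([4.54302093, 0.37402316, 2.44726047]), 'joints': array([-0.16491639,  0.72923408,  0.41617344,  2.08432872, -0.65946713,
        0.45457863,  0.15076848])}
jaw deg -34.958355652878055 z [ 3.27152451e-03 -8.56865327e-04 -9.99994281e-01]
```

View pics/d.png

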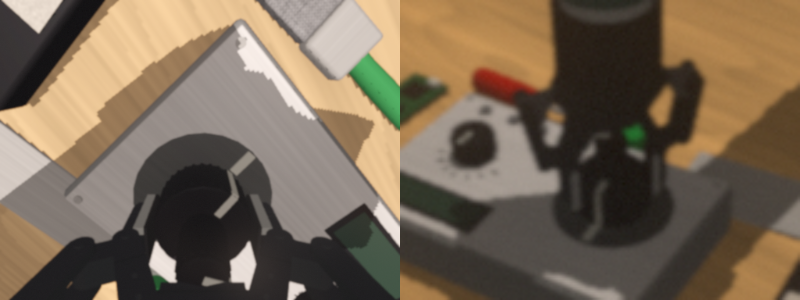

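The jaw followed the full 47°, and the coarse line now meets the mark near (235,190) in the left half of the picture. I'll release, lift and measure.

Emit:
drive_tool:
  series:
    - {"xyz":[0,0,0],"rot":[0,0,0],"hand":0.2}
    - {"xyz":[0,0,0],"rot":[0,0,0],"hand":0.1}
    - {"xyz":[0,0,0],"rot":[0,0,0],"hand":0}
    - {"xyz":[0,0,0.02],"rot":[0,0,0],"hand":0}
    - {"xyz":[0,0,0.03],"rot":[0,0,0],"hand":0}
    - {"xyz":[0,0,0.04],"rot":[0,0,0],"hand":0}
    - {"xyz":[0,0,0],"rot":[0,0,0],"hand":0}
    - {"xyz":[0,0,0],"rot":[0,0,0],"hand":0}

```text
clock: 7.58
tool_pos: [488.1, -81.4, 153.9]
eef_rot: [-2.786, -1.45, 0.001]
force: [-0.3, 0.2, -0.7]
grip_width: 85.3
```

```bash
python3 look.py e wrist scene; python3 -c "
import cv2,numpy as np
a=cv2.imread('pics/wrist_e_60.png');b=cv2.imread('pics/wrist_e_91.png')
cv2.imwrite('pics/e.png',np.hstack([cv2.resize(a,(400,400)),cv2.resize(b,(400,400))]))"
```

```text
{'clock': 7.575, 'tool_pos': array([488.09525464, -81.38874588, 153.85072935]), 'eef_rot': array([-2.78596726e+00, -1.44967892e+00,  1.01055592e-03]), 'grip_width': 85.26984841402445, 'force': array([-0.25352247,  0.15876945, -0.66501701]), 'joints': array([-0.28135838,  0.59423456,  0.58442114,  2.03206032, -0.52406995,
        0.6661688 ,  0.03570939])}
jaw deg -35.0195467469262 z [-1.04267264e-03  6.09611351e-04 -9.99999271e-01]
```

View pics/e.png

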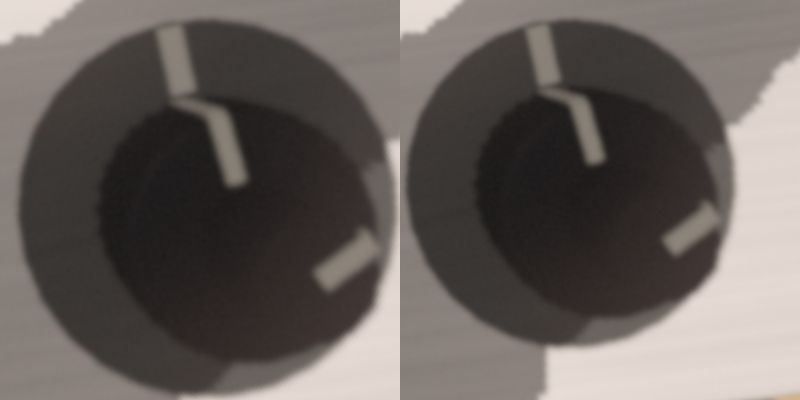

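View pics/wrist_e.png

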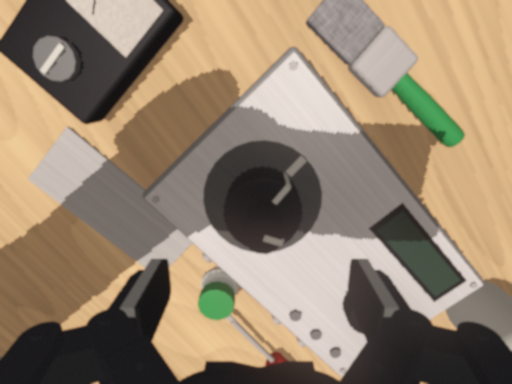

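The coarse line is at about 17.5° against the mark at about 14.6°, so it is set. The fine line is at about −53°, so it needs about +68°.

Emit:
drive_tool:
  series:
    - {"xyz":[0.0015,-0.0005,0],"rot":[0,0,0],"hand":0.3}
    - {"xyz":[0,0,-0.03],"rot":[0,0,0],"hand":0.4}
    - {"xyz":[0,0,-0.026],"rot":[0,0,0],"hand":0.5}
    - {"xyz":[0,0,0],"rot":[0,0,0],"hand":0.55}
    - {"xyz":[0,0,0],"rot":[0,0,0],"hand":0.55}
    - {"xyz":[0,0,0],"rot":[0,0,0],"hand":0.55}
  squeeze: 30

```text
clock: 8.43
tool_pos: [490.9, -82.6, 99.2]
eef_rot: [2.786, 1.449, 0.002]
force: [-0.8, 0.2, 0.8]
grip_width: 38.2
```

```bash
python3 look.py f wrist scene; python3 -c "
import cv2,numpy as np
a=cv2.imread('pics/wrist_f.png');b=cv2.imread('pics/scene_f.png')
cv2.imwrite('pics/f.png',np.hstack([cv2.resize(a,(400,300)),cv2.resize(b[90:210,160:320],(400,300))]))"
```

```text
{'clock': 8.425, 'tool_pos': array([490.91786314, -82.57565496,  99.16400738]), 'eef_rot': array([2.78632602e+00, 1.44898966e+00, 2.09915587e-03]), 'grip_width': 38.1653422623506, 'force': array([-0.8487725 ,  0.19730886,  0.76152164]), 'joints': array([-0.21378446,  0.67816255,  0.49115905,  2.06541106, -0.61232776,
        0.54080201,  0.11066558])}
jaw deg -35.047926653750565 z [ 1.65724018e-03 -2.89375895e-04 -9.99998585e-01]
```

View pics/f.png

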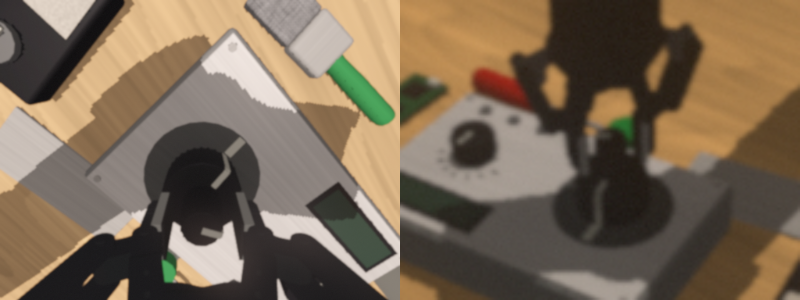

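The fine knob is centred between the jaws and the tips are clear of the coarse top. I'm lowering 2 mm and closing.

Emit:
drive_tool:
  series:
    - {"xyz":[-0.001,0.0005,-0.002],"rot":[0,0,0],"hand":0.65}
    - {"xyz":[0,0,0],"rot":[0,0,0],"hand":0.8}
    - {"xyz":[0,0,0],"rot":[0,0,0],"hand":0.85}
    - {"xyz":[0,0,0],"rot":[0,0,0],"hand":0.85}
    - {"xyz":[0,0,0],"rot":[0,0,0],"hand":0.85}

```text
clock: 9.15
tool_pos: [490.4, -82.4, 96.8]
eef_rot: [2.786, 1.448, 0.003]
force: [3.3, -1.8, 4.4]
grip_width: 23.1
```

Emit:
drive_tool:
  series:
    - {"xyz":[0,0,0],"rot":[0,0,7],"hand":0.85}
    - {"xyz":[0,0,0],"rot":[0,0,7],"hand":0.85}
    - {"xyz":[0,0,0],"rot":[0,0,7],"hand":0.85}
    - {"xyz":[0,0,0],"rot":[0,0,7],"hand":0.85}
    - {"xyz":[0,0,0],"rot":[0,0,7],"hand":0.85}
    - {"xyz":[0,0,0],"rot":[0,0,7],"hand":0.85}
    - {"xyz":[0,0,0],"rot":[0,0,7],"hand":0.85}
    - {"xyz":[0,0,0],"rot":[0,0,7],"hand":0.85}
    - {"xyz":[0,0,0],"rot":[0,0,7],"hand":0.85}
    - {"xyz":[0,0,0],"rot":[0,0,5],"hand":0.85}
    - {"xyz":[0,0,0],"rot":[0,0,0],"hand":0.85}
    - {"xyz":[0,0,0],"rot":[0,0,0],"hand":0.85}

```text
clock: 10.65
tool_pos: [488.4, -82.3, 96.7]
eef_rot: [-1.5, -2.759, 0.001]
force: [0.3, -2.1, 8.4]
grip_width: 23.3
```

```bash
python3 look.py g wrist scene; python3 -c "
import cv2,numpy as np
a=cv2.imread('pics/wrist_g.png');b=cv2.imread('pics/scene_g.png')
cv2.imwrite('pics/g.png',np.hstack([cv2.resize(a,(400,300)),cv2.resize(b[90:210,160:320],(400,300))]))"
```

```text
{'clock': 10.65, 'tool_pos': array([488.36760104, -82.34574473,  96.68773852]), 'eef_rot': array([-1.49990877e+00, -2.75923135e+00,  1.17513686e-03]), 'grip_width': 23.255699675405722, 'force': array([ 0.33701459, -2.12967659,  8.41457886]), 'joints': array([-0.00234419,  0.6320914 ,  0.16612185,  2.06507851, -0.2202547 ,
        0.46194391,  0.90500264])}
jaw deg 32.94331316353627 z [-1.26912752e-03 -1.61891914e-04 -9.99999182e-01]
```

View pics/g.png

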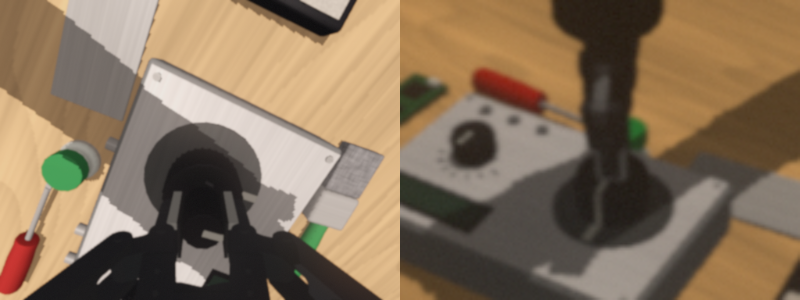

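Turned the full 68°, and the scene view still shows the coarse line at the mark. Next I release, rise clear and measure.

Emit:
drive_tool:
  series:
    - {"xyz":[0,0,0],"rot":[0,0,0],"hand":0.6}
    - {"xyz":[0,0,0],"rot":[0,0,0],"hand":0.4}
    - {"xyz":[0,0,0],"rot":[0,0,0],"hand":0.2}
    - {"xyz":[0,0,0.03],"rot":[0,0,0],"hand":0}
    - {"xyz":[0,0,0.04],"rot":[0,0,0],"hand":0}
    - {"xyz":[0,0,0.04],"rot":[0,0,0],"hand":0}
    - {"xyz":[0,0,0.02],"rot":[0,0,0],"hand":0}
    - {"xyz":[0,0,0],"rot":[0,0,0],"hand":0}
    - {"xyz":[0,0,0],"rot":[0,0,0],"hand":0}

```text
clock: 11.88
tool_pos: [488.4, -81.5, 225.4]
eef_rot: [-1.499, -2.759, 0.001]
force: [-0.6, -0.0, 0.1]
grip_width: 85.1
```

```bash
python3 look.py i wrist scene; python3 -c "
import cv2,numpy as np
a=cv2.imread('pics/wrist_i_60.png');b=cv2.imread('pics/wrist_i_91.png')
cv2.imwrite('pics/i.png',np.hstack([cv2.resize(a,(400,400)),cv2.resize(b,(400,400))]))"
```

```text
{'clock': 11.875, 'tool_pos': array([488.4284781 , -81.53343853, 225.38558075]), 'eef_rot': array([-1.49885312e+00, -2.75882990e+00,  9.53206587e-04]), 'grip_width': 85.10911723536266, 'force': array([-0.57144104, -0.02846726,  0.1263083 ]), 'joints': array([-0.07089839,  0.4275771 ,  0.25225274,  1.95035716, -0.14731107,
        0.78310889,  0.83990092])}
jaw deg 32.97020459253666 z [-1.95461410e-03  3.70906578e-04 -9.99998021e-01]
```

View pics/i.png

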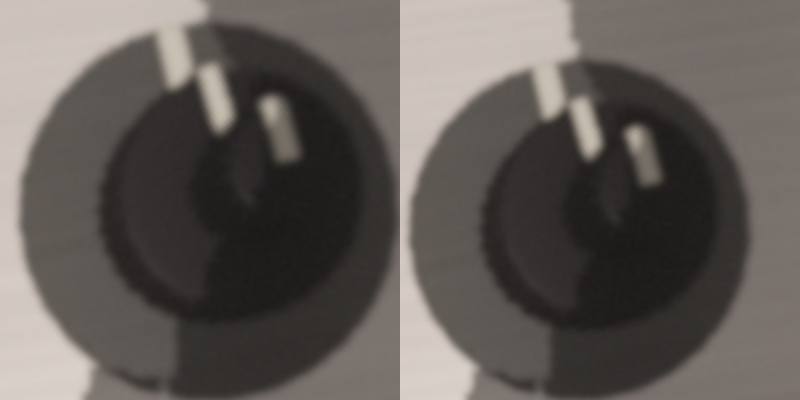

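View pics/wrist_i_125.png

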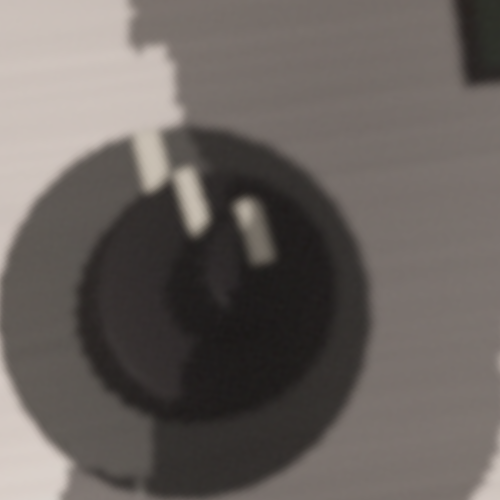

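All three lines look parallel, the mark at about 15° and coarse and fine at about 18°. I'll move the arm out of the overhead view for an independent check.

Emit:
drive_tool:
  series:
    - {"xyz":[0,0.05,0],"rot":[0,0,0],"hand":0}
    - {"xyz":[0,0.055,0],"rot":[0,0,0],"hand":0}
    - {"xyz":[0,0.055,0],"rot":[0,0,0],"hand":0}
    - {"xyz":[0,0.055,0],"rot":[0,0,0],"hand":0}
    - {"xyz":[0,0.055,0],"rot":[0,0,0],"hand":0}
    - {"xyz":[0,0.055,0],"rot":[0,0,0],"hand":0}
    - {"xyz":[0,0.05,0],"rot":[0,0,0],"hand":0}
    - {"xyz":[0,0,0],"rot":[0,0,0],"hand":0}
    - {"xyz":[0,0,0],"rot":[0,0,0],"hand":0}

```text
clock: 13.1
tool_pos: [488.8, 292.2, 225.2]
eef_rot: [-1.5, -2.76, 0.004]
force: [0.6, -1.0, 0.2]
grip_width: 85.4
```

```bash
python3 look.py j top scene; python3 -c "
import cv2,numpy as np
a=cv2.imread('pics/top_j_91.png');b=cv2.imread('pics/top_j.png')
cv2.imwrite('pics/j.png',np.hstack([cv2.resize(a,(400,400)),cv2.resize(b[215:295,345:425] if 0 else b[200:300,340:440],(400,400))]))"
```

```text
{'clock': 13.1, 'tool_pos': array([488.81684176, 292.18773455, 225.17997106]), 'eef_rot': array([-1.50003849, -2.75979817,  0.00405913]), 'grip_width': 85.36677526039033, 'force': array([ 0.57072192, -1.01476972,  0.1654861 ]), 'joints': array([-0.73736556,  0.52908413,  0.22721642,  1.75657552, -0.14749409,
        0.87506563,  0.12993245])}
jaw deg 32.94895473722632 z [-0.00165188 -0.00204376 -0.99999655]
```

View pics/j.png

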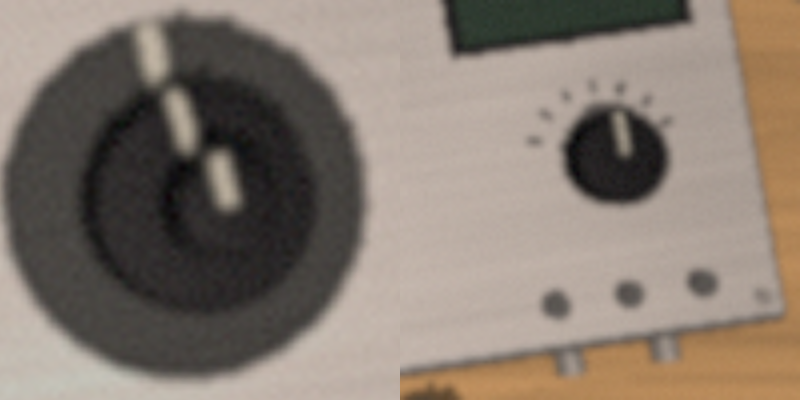

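```bash
python3 - <<'E'
import cv2,numpy as np
for z in(60,91,125):
    im=cv2.imread(f'pics/top_j_{z}.png');g=cv2.cvtColor(im,cv2.COLOR_BGR2GRAY)
    m=(g>110).astype(np.uint8); n,l,st,ce=cv2.connectedComponentsWithStats(m)
    for i in range(1,n):
        if 300<st[i,4]<6000 and st[i,2]<90:
            ys,xs=np.nonzero(l==i);P=np.stack([-(ys-250)/5,-(xs-250)/5],1)
            v=np.linalg.svd(P-P.mean(0),full_matrices=False)[2];d=v[0]*np.sign(v[0,0])
            print(z,st[i,4],P.mean(0).round(1),'dir',np.degrees(np.arctan2(d[1],d[0])).round(1))
E
```

```text
60 1967 [20.2 -0.1] dir 15.5
60 1922 [  4.1 -11.2] dir 14.0
91 1805 [20.2  4.8] dir 15.7
91 1757 [ 4.8 -5.8] dir 13.8
125 1632 [20.2 10.1] dir 15.8
125 1588 [5.6 0.1] dir 13.9
```

Coarse is at 15.7°, fine at 13.9°, and the mark at about 12–15°. Everything is within tolerance, and the plain knob's line is unchanged from the first picture. Handing in.

```bash
python3 -c "
from station import sign_off;print(sign_off())"
```

```text
the job is handed in; nothing more can be done
None
```

I set the coarse knob first by gripping it and turning it about −47°. I then gripped the fine knob by itself and turned it about +68°. Both grips held without slipping. After that I let go, backed off, parked the arm clear of the console and handed the job in at about 13 s.

- **Knob lines:** the last overhead picture puts the coarse line at 15.7° and the fine line at 13.9°. The mark is at about 12–16° across the views, so both errors are about 4° or less, against the 12° allowed.
- **Disagreement:** my script did not pick up the mark in that last picture, so its angle comes from reading the views by eye. The wrist view read both knob lines at about 18° against the mark at about 15°, still within tolerance.
- **Plain knob:** it was never touched, and its line looks as it did in the first picture.
- **Position estimate:** the wrist camera and the fixed cameras differed by 2–3 mm on where the knobs' axis lies. This made no difference to the grips.

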